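Set the loaf guide of a baguette slicer and nip up its wing nut

ROBOT

A 6-joint arm with a two-finger parallel gripper is mounted at the origin on the work surface. World frame = base frame: x ahead of the robot, y to its left, z up, the work surface at z = 0. Lengths are in m, angles in rad, forces in N, time in s.
With the tool pointing down it reaches from about 0.3 to 0.775 m from the base axis. Payload 14.6 kg.
Tool frame: the origin (TCP) lies on the centre line of the jaws, within the pads' length; the fingertips stand 19 mm ahead of it and the grasp point (between the pads) is the TCP (ctrl.tip_reach is the distance from the TCP to the fingertips, in m); x points along the fingers, y is the direction in which the jaws open and shut, and the axes are right-handed (so a half turn about x gives the same grasp; the last joint's range is limited). The gripper opens to 94 mm and grips with 3 to 60 N. Pads are 16 mm wide; open, the fingers measure 119 mm over their backs; the gripper's body (75 mm by 177 mm) begins 78 mm behind the grasp point.
Start: joints at [1.05, 0.3, 1.521, -0, 1.321, -0.067], TCP at [0.241, 0.494, 0.224] pointing down, gripper open.
Joint ranges: [-3.03, 3.03], [-0.79, 2.21], [0.23, 2.52], [-1.04, 4.18], [0, 3.07], [-2.55, 2.55]. Speed limits (rad/s): [2.22, 2.22, 2.57, 3.14, 3.14, 3.14].

INTERFACE

Orientations are given as [roll, pitch, yaw] about the fixed x, y, z axes, in that order (R = Rz(yaw) Ry(pitch) Rx(roll)).
In Python, from station import ctrl, optics, models gives the robot as it stands. The module is installed in compiled form; this text tells all that it offers.
- The arm moves only by the tool arm_command, never from a script. Its argument "deltas" is a list of rows, each an object with "translation": the shift along the tool's x, y, z in units of 25 mm (1.0 is 25 mm), a list of three; "turn": the turn, a rotation vector about the tool's x, y, z in units of 5 degrees (1.0 is 5 degrees), a list of three. In form: [{"translation": [x, y, z], "turn": [rx, ry, rz]}, ...]. A call has 1 to 12 rows; each row is the pose to reach, as a shift and turn from the pose commanded when the call began, along the tool's axes at that moment; what a row does not reach only later rows make up. A row lasts 1/12 s, in which the tool goes at most 41.7 mm and 7.16 degrees, less where a joint would pass 70% of its speed; a pose out of reach is approached as far as the arm can. A call with a gripper value outside its range is refused whole. "gripper" is the finger opening in mm, from 0 to 94, set as the call begins (left out, the last holds). The fingers move at their own pace and stop on an object; "force" is the grip in N (left out, the last holds). Time passes only in rows, so rows that repeat a pose let the fingers close. It gives the time, the measured TCP pose, the force and the opening at its end, in the units of the state.
- ctrl.get_obs(): the state, without advancing time (a new reading comes with each control period).
- optics.camera(name): name is "scene" or "top" or "wrist"; returns the picture (384x512x3 uint8, red, green, blue); there is no depth.
- optics.get_calibration(name): a dict with "K" (3x3 intrinsics, pixels), "origin" and "orientation" of the camera in the world. Camera axes: x right, y down, z forward; pixel columns grow to the right and rows downward; lengths in m; the calibration is good to about 2 mm. A picture is of the moment at which its call begins: read the wrist's pose just before it. get_calibration takes no time and is no camera call; for the wrist camera it gives the pose at the moment of the call.
- ctrl.hand_in(): hands the job in, once; it reports no verdict.
Trained networks look in the newest picture that a camera, given by its name, has taken for a name from the list of things; names that differ only in an ending like _2 or _b are one class to them, and where a whole thing is asked for, a point or a joint stands for the part that bears it (a point fixed in the world has none). Each returns a list of dicts, best first, with "score" (0 to 1); they miss things now and then, are a little off and sometimes report something else, mostly with a low value. They report only what shows in the picture. A call takes as long as a camera call.
- models.look_for(target, camera): "box" ([left, top, right, bottom] in pixels, round what is visible of it).
- models.cut_out(target, camera): "pixels" (384x512 bool, what is visible of it) and "box" ([left, top, right, bottom] in pixels, round what is visible of it).
- models.mark_of(target, camera): "at" ([column, row] in pixels: a listed point, or the origin of a listed thing).
The state is a dict: "time_s": time; "qpos": joint angles; "joint_vel": joint speeds; "tau": joint torques, N m; "ee_pos": TCP position; "eef_rot": TCP orientation; "force": force on the tool from outside, world axes, zero at the start; "moment": the same for the moment, N m; "grip_width": finger opening in m.
Only numpy, scipy, OpenCV 4.12 (cv2) and the standard library are available. Lean on these libraries where they do the work, as an engineer would, in place of code of your own. Each camera call takes 0.05 s, during which the arm holds its last target.

TASK

On the bread slicing board, push the loose loaf guide with a fingertip, without forcing it, until the baguette lies snug and straight between the guide and the back fence. Then spin the guide's wing nut clockwise (seen from above) with fingertip strokes on its wings until it stops tight, without gripping or forcing it. Pick nothing up, keep the baguette flat on the board, and leave the other things on the buffet where they are.

Things in the scene. Friction and masses are not known exactly. Their poses are not given: they have to be found in the camera images.
- slicer: Fixed baguette slicing board, oak, 300 x 500 x 30 mm (its x, y, z), turned by up to 0.4 rad. Origin: centre of its underside, on the counter; z up; +x from the guide towards the back fence, +y along the loaf, away from the knife. The loaf guide slides along x. A hinged knife, locked down, crosses the board at y = -198 mm, 97 mm high, its handle reaching to x = -268 mm and 111 mm high.
- fence_face (a point): Middle of the foot of the back fence's face towards the loaf, on the board top: 75 mm to +x of the board's origin. The fence is an upright steel wall, 45 mm high above the board top, 300 mm long along the board's y.
- guide (a joint): Slide of the loaf guide in m: 0 = fully back from the fence, growing as it is pushed along the board's +x towards the loaf and the fence. It has stiff sliding friction (3 N) and stays where it is left. With the 64 mm wide loaf snug between guide and fence it reads 0.035. Starts 20 to 35 mm short of that.
- guide_face (a point): Middle of the near face (away from the loaf) of the guide's upright steel wall, 22 mm above the board top. Wall: 220 mm long along the board's y, 3 mm thick, 45 mm high. Its foot plate (60 mm wide) and two low keeper strips run back from it along -x under the wing nut, within 42 mm to each side; beyond them, 45 to 105 mm to either side, the board is bare and the face can be pushed.
- wingnut (a joint): Turn of the wing nut in rad, growing clockwise seen from above (tightening). It stops tight on its washer at 7.0 and starts 5 to 7 rad short of that. It turns easily (about 1 N at the wings), stays where it is left, and sinks 0.28 mm per rad. Its stud is fixed in the board, so it does not move with the guide.
- nut_axis (a point): On the brass wing nut's upright axis, half-way up the wings, 57 mm above the counter. 66 mm across: two upright round ears 24 mm in diameter, 6 mm thick, middles 21 mm from the axis, 12 mm below to 12 mm above this point. Hub 24 mm wide, ends 6 mm below it; 12 mm stud ends 19 mm above it; foot plate 23 mm below it. Guide's near face: 36 to 51 mm from the axis at the start, 71 mm when home.
- wing_end (a point): Outer end of one of the two wings of the wing nut, half-way up, 33 mm from the axis; the other wing points the opposite way.
- loaf_mid (a point): Centre of the loose baguette (340 mm long along its own y, 64 mm wide, 60 mm high, 0.25 kg, flat underneath), 25 mm above the board top. It lies along the board's y between guide and fence, up to 10 mm short of the fence and a little askew at the start; when snug this point is 43 mm to +x of the board's origin. Its own axes are the board's when straight.
- heel: Loose cut end of a baguette, 85 x 63 x 60 mm, on the near left of the board. Bystander; origin at its underside.
- jam_pot: Small loose jam pot, 38 mm wide, 45 mm high, on the near right of the board. Bystander; origin at its underside.
- jam_jar: Loose jam jar, 70 mm wide, 95 mm high, to the left of the board. Bystander.
- ramekin: Loose white ramekin, 80 mm wide, 45 mm high, to the left of the board. Bystander.
- mug: Loose white mug, 80 mm wide, 92 mm high, to the right of the board. Bystander.
- mill: Loose wooden pepper mill, 56 mm wide, 122 mm high, to the right of the board. Bystander.
- bread_knife: Loose bread knife, 320 mm long, 18 mm high, flat on the counter at the near side of the board. Bystander.

How it is judged:
By the outcome, as a careful person would: the job done as asked, in the order asked, and still so for the second after the job is handed in, with the robot touching nothing.
It also fails if it takes over 58 s, if anything falls off the work surface, if the arm or the gripper's body presses on something with over 40 N, if the wrist force passes 120 N, or if a joint passes its speed limit or range.

## Working session

There is one attempt and no reset: what is moved stays moved. The work goes in short steps, Python scripts to look and compute and a tool call to move; the robot and the scene stay as the last step left them, time stands still between calls to the robot, and variables do not carry over. Pictures are saved under pics/ and viewed, and the job is handed in when it is done.

Besides the shell and the picture viewer there is one more tool, called in YAML: its name, and indented under it one key for each argument. arm_command: Moves the arm, as the interface text tells. Its arguments: {"type":"object","properties":{"deltas":{"type":"array"},"gripper":{"type":"number"},"force":{"type":"number"}},"required":["deltas"]}

```bash
mkdir -p pics; ls; python3 - <<'E'
from station import ctrl, optics, models
import cv2
print(ctrl.get_obs(), ctrl.tip_reach)
for c in ["scene","top"]:
    im=optics.camera(c); cv2.imwrite(f"pics/{c}0.png",cv2.cvtColor(im,cv2.COLOR_RGB2BGR))
    print(c,optics.get_calibration(c))
    for t in ["slicer","fence_face","guide_face","nut_axis","wing_end","loaf_mid","heel","jam_pot"]:
        print(t,[(round(d['score'],2),[round(float(x),1) for x in d['at']]) for d in models.mark_of(t,c)[:3]])
E
```

```text
pics
{'time_s': 0.0, 'qpos': array([ 1.05038800e+00,  3.00491791e-01,  1.52159902e+00, -1.42923774e-05,
        1.32073210e+00, -6.65883843e-02]), 'joint_vel': array([ 3.65235562e-04,  8.05672123e-04, -1.18140625e-03, -1.24132328e-03,
        1.89817410e-03, -8.48312806e-05]), 'tau': array([-1.33416226e-03, -5.31807947e+01, -3.52733624e+01,  7.07299495e-02,
        2.43280845e-02, -9.36589277e-05]), 'ee_pos': array([0.24099325, 0.49410527, 0.22386739]), 'eef_rot': array([-1.62613276,  1.56956598, -2.07994916]), 'force': array([-0.01737615,  0.10882716, -0.57952282]), 'moment': array([ 0.0022904 , -0.00556535, -0.00820657]), 'grip_width': 0.09436832189366044} 0.019
scene {'K': array([[347.74105506,   0.        , 255.82780684],
       [  0.        , 347.74105506, 195.17743572],
       [  0.        ,   0.        ,   1.        ]]), 'origin': array([ 0.9639736 , -0.35763141,  0.71761448]), 'orientation': array([-2.43550109, -0.01929206,  0.87461409])}
slicer [(0.63, [284.7, 207.5])]
fence_face []
guide_face [(0.7, [276.4, 192.2])]
nut_axis [(0.6, [264.1, 180.1]), (0.44, [283.6, 209.6])]
wing_end [(0.46, [268.4, 189.4])]
loaf_mid [(0.9, [302.5, 197.5])]
heel [(0.63, [294.2, 148.2]), (0.59, [278.2, 192.3])]
jam_pot [(0.75, [214.9, 207.1])]
top {'K': array([[368.11677911,   0.        , 248.4125955 ],
       [  0.        , 368.11677911, 190.80964367],
       [  0.        ,   0.        ,   1.        ]]), 'origin': array([0.47319042, 0.03463779, 1.08980518]), 'orientation': array([-3.10189297, -0.01422782, -1.55453292])}
slicer [(0.83, [233.0, 169.9])]
fence_face [(0.95, [221.6, 142.3]), (0.72, [280.6, 199.3])]
guide_face [(0.81, [233.1, 171.8])]
nut_axis [(0.61, [235.5, 192.4]), (0.57, [233.3, 169.2])]
wing_end [(0.58, [236.3, 177.9])]
loaf_mid [(0.78, [221.1, 153.2])]
heel [(0.59, [175.7, 207.8])]
jam_pot [(0.58, [280.3, 198.4]), (0.16, [233.1, 173.2])]
```

View pics/scene0.png

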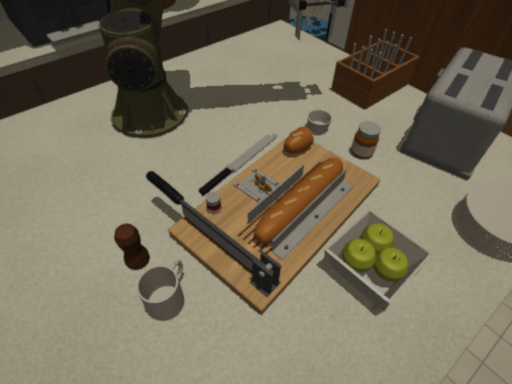

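View pics/top0.png

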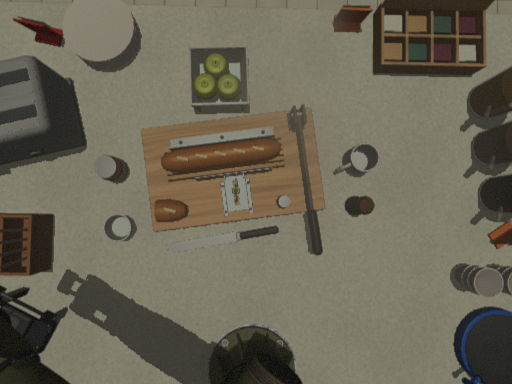

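```bash
cat > h.py <<'E'
import numpy as np, cv2
from scipy.spatial.transform import Rotation as R
def cal(c):
    from station import optics
    k=optics.get_calibration(c); return k['K'],np.array(k['origin']),R.from_euler('xyz',k['orientation']).as_matrix()
def back(c,px,z,k=None):
    K,o,M=k or cal(c); d=M@np.linalg.solve(K,[px[0],px[1],1]); return o+d*(z-o[2])/d[2]
def proj(c,P,k=None):
    K,o,M=k or cal(c); q=(np.atleast_2d(P)-o)@M@K.T; return q[:,:2]/q[:,2:]
E
python3 - <<'E'
import cv2
im=cv2.imread('pics/top0.png'); cv2.imwrite('pics/top0z.png',cv2.resize(im[90:270,130:330],None,fx=4,fy=3.3,interpolation=cv2.INTER_CUBIC)[:,:])
from h import *
for n,p,z in [("slicer",[233,169.9],0),("fence",[221.6,142.3],.03),("guide",[233.1,171.8],.052),("nut",[235.5,192.4],.057),("wing",[236.3,177.9],.057),("loaf",[221.1,153.2],.055),("heel",[175.7,207.8],.03),("pot",[280.3,198.4],.03)]:
    print(n,back('top',p,z).round(4))
for n,p,z in [("guide",[276.4,192.2],.052),("nut",[264.1,180.1],.057),("wing",[268.4,189.4],.057),("loaf",[302.5,197.5],.055)]:
    print(n,back('scene',p,z).round(4))
E
```

```text
slicer [0.5781 0.0666 0.    ]
fence [0.6547 0.1001 0.03  ]
guide [0.5677 0.0647 0.052 ]
nut [0.5094 0.0568 0.057 ]
wing [0.5502 0.0552 0.057 ]
loaf [0.6194 0.0994 0.055 ]
heel [0.4633 0.228  0.03  ]
pot [ 0.4952 -0.072   0.03  ]
guide [0.5618 0.0633 0.052 ]
nut [0.5139 0.0632 0.057 ]
wing [0.5451 0.0506 0.057 ]
loaf [0.6177 0.1005 0.055 ]
```

View zoom.

View pics/top0z.png

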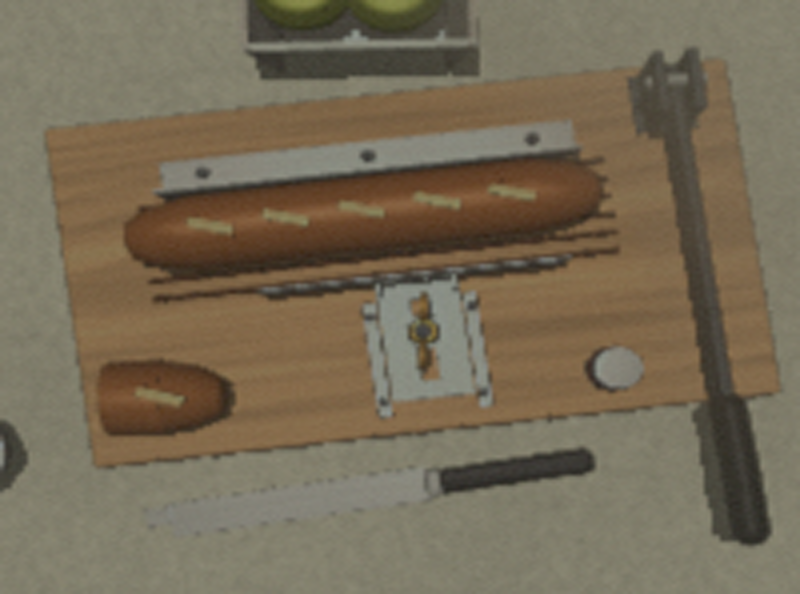

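```bash
python3 - <<'E'
from h import *
c=np.array([[46,128],[727,60],[778,392],[95,466]])/[4,3.3]+[130,90]
P=np.array([back('top',p,.03) for p in c])
print(P.round(4), P.mean(0))
print("len",[np.linalg.norm(P[i]-P[(i+1)%4]).round(4) for i in range(4)])
m=P[:,:2]
# board corners: TL=+x,+y ; TR=+x,-y; BR=-x,-y; BL=-x,+y
B=np.array([[.15,.25],[.15,-.25],[-.15,-.25],[-.15,.25]])
b=B-B.mean(0); q=m-m.mean(0)
yaw=np.arctan2((b[:,0]*q[:,1]-b[:,1]*q[:,0]).sum(),(b*q).sum()); print("yaw",yaw,"orig",m.mean(0))
s,cc=np.sin(yaw),np.cos(yaw); Rm=np.array([[cc,-s],[s,cc]])
print((q-b@Rm.T).round(4))
tob=lambda w:(np.array(w)[:2]-m.mean(0))@Rm
for n,p,z in [("fence_ends",(160,193),.075),("fe2",(578,150),.075),("guide top L",(265,290),.075),("guide top R",(570,262),.075),("nut",(425,331),.07),("keepL",(384,414),.035),("keepR",(487,403),.035),("fplate r",(476,392),.034),("heel",(165,397),.06),("pot",(618,368),.075),("loafmid",(365,215),.09)]:
    w=back('top',np.array(p)/[4,3.3]+[130,90],z); print(n,w.round(4),tob(w).round(4))
E
```

```text
[[ 0.6896  0.332   0.03  ]
 [ 0.7596 -0.1604  0.03  ]
 [ 0.4673 -0.2001  0.03  ]
 [ 0.3954  0.289   0.03  ]] [0.57799845 0.06511854 0.03      ]
len [np.float64(0.4974), np.float64(0.295), np.float64(0.4943), np.float64(0.2974)]
yaw 0.14267127224194967 orig [0.57799845 0.06511854]
[[-0.0013 -0.0019]
 [-0.0024  0.0006]
 [ 0.0023  0.0036]
 [ 0.0014 -0.0023]]
fence_ends [0.6271 0.2394 0.075 ] [0.0734 0.1656]
fe2 [ 0.6689 -0.0491  0.075 ] [ 0.0737 -0.126 ]
guide top L [0.547  0.1653 0.075 ] [-0.0165  0.1035]
guide top R [ 0.5742 -0.0449  0.075 ] [-0.0194 -0.1083]
nut [0.5148 0.0545 0.07  ] [-0.0641 -0.0015]
keepL [0.4438 0.0832 0.035 ] [-0.1303  0.037 ]
keepR [0.4545 0.0098 0.035 ] [-0.1302 -0.0372]
fplate r [0.4639 0.0178 0.034 ] [-0.1197 -0.0306]
heel [0.4564 0.2347 0.06  ] [-0.0963  0.1852]
pot [ 0.4858 -0.0792  0.075 ] [-0.1117 -0.1298]
loafmid [0.6092 0.0967 0.09  ] [0.0353 0.0268]
```

```bash
cat >> h.py <<'E'
O=np.array([0.5775,0.0655]); YAW=0.1427
def w2(b): # board xy -> world xy
    s,c=np.sin(YAW),np.cos(YAW); return O+np.array([[c,-s],[s,c]])@np.array(b)
def b2(w):
    s,c=np.sin(YAW),np.cos(YAW); return np.array([[c,s],[-s,c]])@(np.array(w)[:2]-O)
def goal(bxy,tipz,yy):
    """TCP pose, tool x down, tool y at world angle yy"""
    x=np.array([0,0,-1.]);y=np.array([np.cos(yy),np.sin(yy),0]);z=np.cross(x,y)
    return np.r_[w2(bxy),tipz+.019],np.c_[x,y,z]
def delta(p0,M0,p,M):
    t=M0.T@(p-p0)/.025; r=R.from_matrix(M0.T@M).as_rotvec(degrees=True)/5
    return t.round(2),r.round(2)
def now():
    from station import ctrl
    o=ctrl.get_obs(); return o,o['ee_pos'],R.from_euler('xyz',o['eef_rot']).as_matrix()
E
python3 - <<'E'
from h import *
o,p,M=now(); print(M.round(3)); yy=np.arctan2(M[1,1],M[0,1]); print('yaw tool y',yy)
for yt in [YAW+np.pi/2, YAW-np.pi/2, YAW, YAW+np.pi]:
    print(yt,delta(p,M,*goal((-.05,.075),.15,yt)))
import cv2
from station import optics
k=cal('wrist'); print(M.T@(k[1]-p), M.T@k[2])
E
```

```text
[[ 0.     0.438  0.899]
 [ 0.     0.899 -0.438]
 [-1.     0.     0.   ]]
yaw tool y 1.116955178934795
1.7134963267948966 (array([ 2.22, -8.16, 16.27]), array([-6.84,  0.  , -0.  ]))
-1.4280963267948965 (array([ 2.22, -8.16, 16.27]), array([29.16, -0.  , -0.  ]))
0.1427 (array([ 2.22, -8.16, 16.27]), array([11.16,  0.  , -0.  ]))
3.284292653589793 (array([ 2.22, -8.16, 16.27]), array([-24.84,   0.  ,   0.  ]))
[-0.1598464  -0.00027108 -0.07485548] [[ 2.78081201e-04 -2.58692725e-01  9.65959625e-01]
 [ 9.99999698e-01  7.72338504e-04 -8.10414465e-05]
 [-7.25082978e-04  9.65959356e-01  2.58692862e-01]]
```

arm_command:
  deltas:
    - {"translation": [0.5,-2,4],"turn": [3,0,0]}
    - {"translation": [1,-4,8],"turn": [6,0,0]}
    - {"translation": [1.5,-6,12],"turn": [9,0,0]}
    - {"translation": [2.2,-8.16,16.27],"turn": [11.16,0,0]}
    - {"translation": [2.2,-8.16,16.27],"turn": [11.16,0,0]}
    - {"translation": [2.2,-8.16,16.27],"turn": [11.16,0,0]}
    - {"translation": [2.2,-8.16,16.27],"turn": [11.16,0,0]}
    - {"translation": [2.2,-8.16,16.27],"turn": [11.16,0,0]}
    - {"translation": [2.2,-8.16,16.27],"turn": [11.16,0,0]}
    - {"translation": [2.2,-8.16,16.27],"turn": [11.16,0,0]}
    - {"translation": [2.2,-8.16,16.27],"turn": [11.16,0,0]}
    - {"translation": [2.2,-8.16,16.27],"turn": [11.16,0,0]}
  gripper: 0
  force: 10

```text
time_s: 1.9
ee_pos: [0.5199, 0.1276, 0.1684]
eef_rot: [-0.612, 1.57, -2.045]
force: [-1.3, -0.3, -0.0]
grip_width: 0.0172
```

arm_command:
  deltas:
    - {"translation": [0,0,0],"turn": [0,0,0]}
    - {"translation": [0,0,0],"turn": [0,0,0]}
    - {"translation": [0,0,0],"turn": [0,0,0]}

```text
time_s: 2.15
ee_pos: [0.5168, 0.1337, 0.1697]
eef_rot: [2.198, 1.571, 0.772]
force: [0.2, -0.9, 0.1]
grip_width: 0.0005
```

```bash
python3 - <<'E'
from h import *
from station import optics, models
o,p,M=now(); print(o['time_s'],p,b2(p),np.arctan2(M[1,1],M[0,1]),o['force'],o['grip_width'],o['qpos'].round(3))
k=cal('wrist'); im=optics.camera('wrist'); cv2.imwrite('pics/w1.png',cv2.cvtColor(im,cv2.COLOR_RGB2BGR)); print(k[0])
for t,z in [("nut_axis",.057),("wing_end",.057),("guide_face",.052),("loaf_mid",.055)]:
    for d in models.mark_of(t,'wrist')[:3]:
        w=back('',d['at'],z,k); print(t,d['score'],d['at'],w.round(4),b2(w).round(4))
ov=cv2.cvtColor(im,cv2.COLOR_RGB2BGR)
for b in [(-.063,0,.076),(-.063,0,.03),(.008,.11,.075),(.008,-.11,.075),(-.018,.11,.075),(-.018,-.11,.075),(.075,.15,.03),(.075,-.15,.03)]:
    q=proj('',np.r_[w2(b[:2]),b[2]],k)[0]; cv2.circle(ov,(int(q[0]),int(q[1])),3,(0,0,255),1)
cv2.imwrite('pics/w1o.png',ov)
E
```

```text
2.15 [0.5167775  0.13365557 0.16967986] [-0.05041247  0.07609853] 0.14434921807592893 [ 0.16763662 -0.89540809  0.11906734] 0.0004928814187592645 [0.184 0.316 1.633 0.    1.193 0.04 ]
[[273.61783317   0.         253.640072  ]
 [  0.         273.61783317 190.17615093]
 [  0.           0.           1.        ]]
nut_axis 0.59 [243.4, 259.5] [0.5169 0.0551 0.057 ] [-0.0615 -0.0017]
wing_end 0.43 [363.6, 233.9] [0.6409 0.1042 0.057 ] [0.0683 0.0293]
guide_face 0.97 [288.4, 259.0] [0.5672 0.0603 0.052 ] [-0.011  -0.0037]
loaf_mid 0.91 [339.6, 235.8] [0.6166 0.0975 0.055 ] [0.0433 0.0261]
```

View pics/w1o.png

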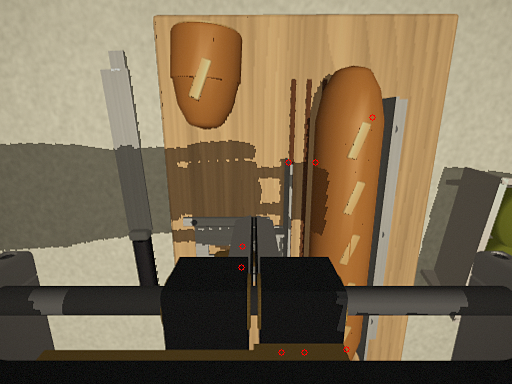

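arm_command:
  deltas:
    - {"translation": [1,0,0],"turn": [0,0,0]}
    - {"translation": [2,0,0],"turn": [0,0,0]}
    - {"translation": [3,0,0],"turn": [0,0,0]}
    - {"translation": [3.8,0,0],"turn": [0,0,0]}
    - {"translation": [4.1,0,0],"turn": [0,0,0]}
    - {"translation": [4.1,0,0],"turn": [0,0,0]}
    - {"translation": [4.1,0,0],"turn": [0,0,0]}
    - {"translation": [4.1,0,0],"turn": [0,0,0]}

```text
time_s: 3.07
ee_pos: [0.5179, 0.1329, 0.0684]
eef_rot: [1.615, 1.569, 0.187]
force: [0.8, -0.4, 0.5]
grip_width: 0.0002
```

arm_command:
  deltas:
    - {"translation": [0,0.15,0],"turn": [0,0,0]}
    - {"translation": [0,0.3,0],"turn": [0,0,0]}
    - {"translation": [0,0.45,0],"turn": [0,0,0]}
    - {"translation": [0,0.6,0],"turn": [0,0,0]}
    - {"translation": [0,0.7,0],"turn": [0,0,0]}
    - {"translation": [0,0.8,0],"turn": [0,0,0]}
    - {"translation": [0,0.9,0],"turn": [0,0,0]}
    - {"translation": [0,1.0,0],"turn": [0,0,0]}

```text
time_s: 3.73
ee_pos: [0.5419, 0.1362, 0.0669]
eef_rot: [-1.524, 1.57, -2.951]
force: [-2.8, -1.7, 1.5]
grip_width: 0.0004
```

arm_command:
  deltas:
    - {"translation": [0,0.08,0],"turn": [0,0,0]}
    - {"translation": [0,0.16,0],"turn": [0,0,0]}
    - {"translation": [0,0.24,0],"turn": [0,0,0]}
    - {"translation": [0,0.32,0],"turn": [0,0,0]}
    - {"translation": [0,0.4,0],"turn": [0,0,0]}
    - {"translation": [0,0.46,0],"turn": [0,0,0]}
    - {"translation": [0,0.52,0],"turn": [0,0,0]}
    - {"translation": [0,0.56,0],"turn": [0,0,0]}
    - {"translation": [0,0.6,0],"turn": [0,0,0]}
    - {"translation": [0,0.6,0],"turn": [0,0,0]}

```text
time_s: 4.57
ee_pos: [0.557, 0.1385, 0.0669]
eef_rot: [1.818, 1.571, 0.39]
force: [-1.2, 0.3, -0.3]
grip_width: 0.0006
```

```bash
python3 - <<'E'
from h import *
from station import optics, models
o,p,M=now(); print(o['time_s'],p,b2(p),o['force'])
im=optics.camera('top'); cv2.imwrite('pics/top1.png',cv2.resize(cv2.cvtColor(im,cv2.COLOR_RGB2BGR)[90:270,130:330],None,fx=4,fy=3.3,interpolation=cv2.INTER_CUBIC))
im=optics.camera('wrist'); cv2.imwrite('pics/w2.png',cv2.cvtColor(im,cv2.COLOR_RGB2BGR))
E
```

```text
4.5667 [0.55701938 0.13845552 0.06690534] [-0.00989699  0.07512665] [-1.2041249   0.31161112 -0.31330782]
```

View pics/top1.png

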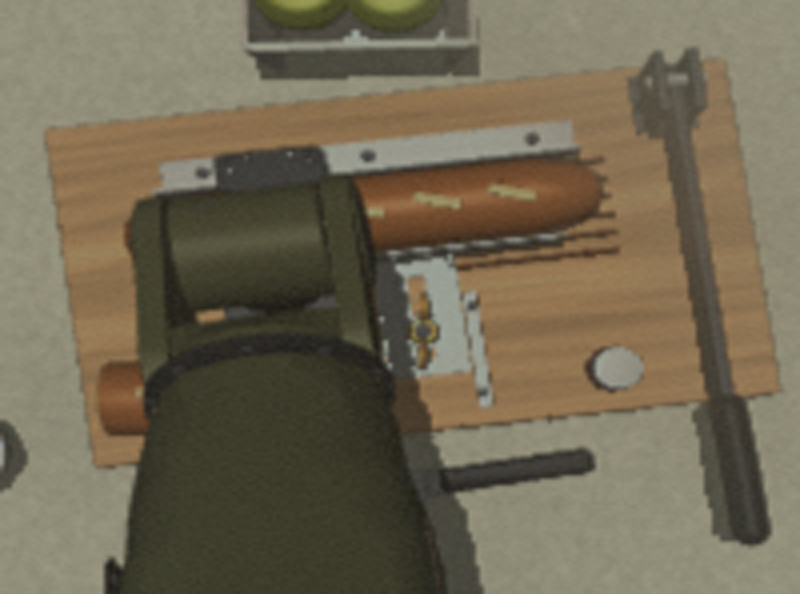

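View pics/w2.png

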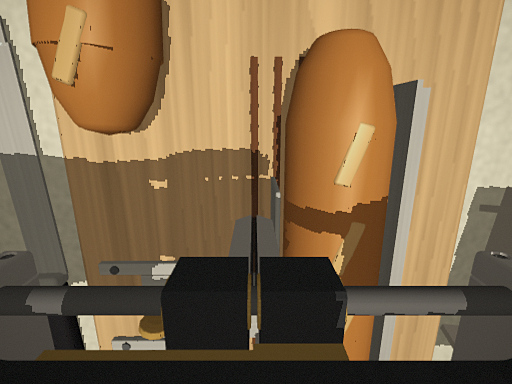

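arm_command:
  deltas:
    - {"translation": [0,0.04,0],"turn": [0,0,0]}
    - {"translation": [0,0.08,0],"turn": [0,0,0]}
    - {"translation": [0,0.11,0],"turn": [0,0,0]}
    - {"translation": [0,0.14,0],"turn": [0,0,0]}
    - {"translation": [0,0.14,0],"turn": [0,0,0]}

```text
time_s: 5.08
ee_pos: [0.5604, 0.1389, 0.0669]
eef_rot: [1.476, 1.571, 0.048]
force: [-2.1, 0.3, 0.1]
grip_width: 0.0007
```

arm_command:
  deltas:
    - {"translation": [0,0.02,0],"turn": [0,0,0]}
    - {"translation": [0,0.04,0],"turn": [0,0,0]}

```text
time_s: 5.25
ee_pos: [0.5612, 0.139, 0.0669]
eef_rot: [-1.444, 1.57, -2.871]
force: [-4.7, -0.2, 1.8]
grip_width: 0.0003
```

arm_command:
  deltas:
    - {"translation": [0,0.02,0],"turn": [0,0,0]}
    - {"translation": [0,0.03,0],"turn": [0,0,0]}

```text
time_s: 5.42
ee_pos: [0.562, 0.1391, 0.0669]
eef_rot: [-1.493, 1.57, -2.92]
force: [-5.1, -0.5, 1.2]
grip_width: 0.0005
```

arm_command:
  deltas:
    - {"translation": [0,0.02,0],"turn": [0,0,0]}
    - {"translation": [0,0.02,0],"turn": [0,0,0]}

```text
time_s: 5.58
ee_pos: [0.5625, 0.1392, 0.0669]
eef_rot: [-1.511, 1.571, -2.939]
force: [-4.5, -0.8, 0.5]
grip_width: 0.0005
```

arm_command:
  deltas:
    - {"translation": [0,0.02,0],"turn": [0,0,0]}
    - {"translation": [0,0.02,0],"turn": [0,0,0]}

```text
time_s: 5.75
ee_pos: [0.5631, 0.1393, 0.0669]
eef_rot: [-1.686, 1.571, -3.113]
force: [-3.7, -0.7, 1.8]
grip_width: 0.0005
```

arm_command:
  deltas:
    - {"translation": [0,0.02,0],"turn": [0,0,0]}
    - {"translation": [0,0.02,0],"turn": [0,0,0]}

```text
time_s: 5.92
ee_pos: [0.5632, 0.1393, 0.0669]
eef_rot: [-1.519, 1.57, -2.947]
force: [-7.5, -0.3, 3.4]
grip_width: 0.0003
```

arm_command:
  deltas:
    - {"translation": [0,0.01,0],"turn": [0,0,0]}
    - {"translation": [0,0.01,0],"turn": [0,0,0]}

```text
time_s: 6.08
ee_pos: [0.5633, 0.1393, 0.0669]
eef_rot: [-1.517, 1.569, -2.945]
force: [-9.2, -1.2, 4.8]
grip_width: 0.0005
```

```bash
python3 - <<'E'
from h import *
from station import optics, models
o,p,M=now(); print(o['time_s'],p,b2(p),o['force'])
im=optics.camera('scene'); cv2.imwrite('pics/s2.png',cv2.resize(cv2.cvtColor(im,cv2.COLOR_RGB2BGR)[110:300,170:390],None,fx=3.5,fy=3.1,interpolation=cv2.INTER_CUBIC))
im=optics.camera('wrist'); cv2.imwrite('pics/w3.png',cv2.cvtColor(im,cv2.COLOR_RGB2BGR))
E
```

```text
6.0833 [0.56326163 0.13928138 0.06693113] [-0.00360074  0.07505636] [-9.18843447 -1.24892063  4.79078645]
```

View pics/s2.png

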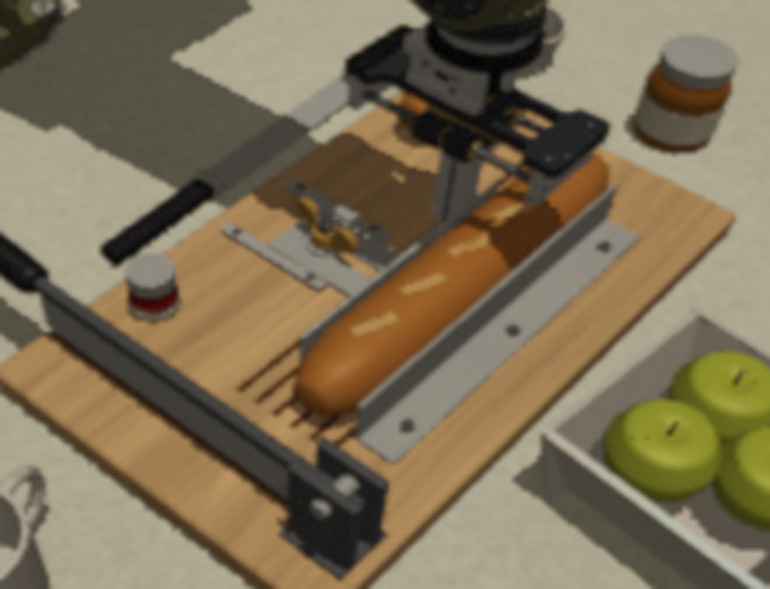

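View pics/w3.png

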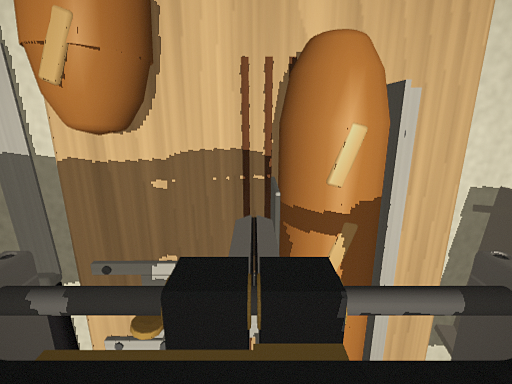

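arm_command:
  deltas:
    - {"translation": [0,-0.2,0],"turn": [0,0,0]}
    - {"translation": [0,-0.5,0],"turn": [0,0,0]}
    - {"translation": [0,-0.7,0],"turn": [0,0,0]}
    - {"translation": [-1,-0.8,0],"turn": [0,0,0]}
    - {"translation": [-2,-0.8,0],"turn": [0,0,0]}
    - {"translation": [-2.9,-1,1],"turn": [0,0,0]}
    - {"translation": [-2.9,-2.4,2.5],"turn": [0,0,0]}
    - {"translation": [-2.9,-2.4,4],"turn": [0,0,0]}
    - {"translation": [-2.9,-2.4,5.5],"turn": [0,0,0]}
    - {"translation": [-2.9,-2.4,6.2],"turn": [0,0,0]}
    - {"translation": [-2.9,-2.4,6.2],"turn": [0,0,0]}
    - {"translation": [-2.9,-2.4,6.2],"turn": [0,0,0]}

```text
time_s: 7.18
ee_pos: [0.5263, -0.0231, 0.1395]
eef_rot: [1.473, 1.57, 0.043]
force: [-0.6, 0.6, -0.6]
grip_width: 0.001
```

arm_command:
  deltas:
    - {"translation": [0,0,0],"turn": [0,0,0]}
    - {"translation": [0,0,0],"turn": [0,0,0]}

```text
time_s: 7.35
ee_pos: [0.5264, -0.0215, 0.1394]
eef_rot: [2.288, 1.571, 0.861]
force: [-0.4, 0.3, 0.6]
grip_width: 0.0003
```

```bash
python3 - <<'E'
from h import *
from station import optics, models
o,p,M=now(); print(o['time_s'],p,b2(p),o['force'],np.arctan2(M[1,1],M[0,1]))
k=cal('wrist'); im=optics.camera('wrist'); ov=cv2.cvtColor(im,cv2.COLOR_RGB2BGR); cv2.imwrite('pics/w4.png',ov)
for t,z in [("nut_axis",.058),("wing_end",.058),("guide_face",.052),("loaf_mid",.055)]:
    for d in models.mark_of(t,'wrist')[:3]:
        w=back('',d['at'],z,k); print(t,d['score'],d['at'],w.round(4),b2(w).round(4))
for b in [(-.063,0,.076),(.008,.11,.075),(.008,-.11,.075)]:
    q=proj('',np.r_[w2(b[:2]),b[2]],k)[0]; print(q)
x=models.cut_out('wingnut','wrist')
for d in x[:1]:
    m=d['pixels'].astype(np.uint8); print(d['score'],d['box'],m.sum())
    ys,xs=np.nonzero(m); P=np.array([b2(back('',(u,v),.06,k)) for u,v in zip(xs,ys)]); c=P.mean(0); w,v=np.linalg.eigh(np.cov(P.T)); print(c,w**.5,v[:,1],np.arctan2(v[1,1],v[0,1]))
cv2.imwrite('pics/w4z.png',cv2.resize(ov[60:260,130:390],None,fx=3,fy=3,interpolation=cv2.INTER_CUBIC))
E
```

```text
7.35 [ 0.52637184 -0.02145069  0.1394143 ] [-0.06297427 -0.07879564] [-0.36533511  0.25812242  0.58754359] 0.14446855057776992
nut_axis 0.68 [254.6, 114.1] [0.5161 0.0549 0.058 ] [-0.0622 -0.0018]
nut_axis 0.19 [125.1, 76.2] [0.4065 0.0692 0.058 ] [-0.1687  0.028 ]
wing_end 0.69 [294.1, 120.2] [0.5503 0.0548 0.058 ] [-0.0285 -0.0067]
guide_face 0.75 [339.6, 114.9] [0.5895 0.065  0.052 ] [ 0.0118 -0.0022]
loaf_mid 0.73 [381.4, 82.6] [0.6173 0.0953 0.055 ] [0.0437 0.0239]
[253.69925515 111.52058388]
[357.93028907 -55.53931527]
[332.97580605 240.01485821]
0.96 [217.5, 102.9, 291.3, 130.1] 672
[-0.06249031 -0.00226339] [0.0043238  0.01699848] [-0.98789256  0.15513956] 2.985823932884811
```

View pics/w4z.png

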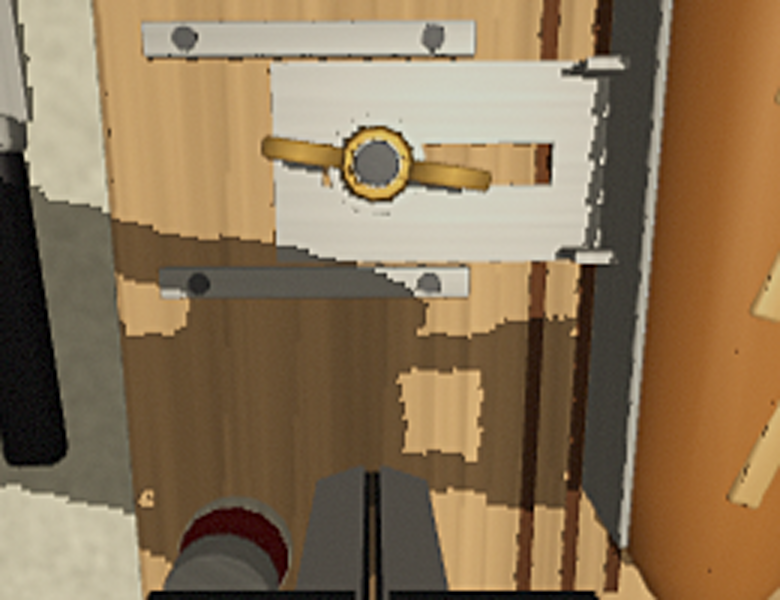

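```bash
cat >> h.py <<'E'
NUT=(-.0625,-.0015)
def fing(theta,d,tipz,r=.023):
    u=np.array([np.cos(theta),np.sin(theta)]);n=np.array([-u[1],u[0]])
    p=w2(NUT)+r*u+d*n; yy=theta+np.pi/2
    return goal(b2(p),tipz,yy)
def nutrel():
    o,p,M=now(); a=M.T@(np.r_[w2(NUT),.057]-p); yy=np.arctan2(M[1,1],M[0,1])
    print('t',o['time_s'],'nut in tool mm',(a*1000).round(1),'theta',(yy-np.pi/2).round(3),'q6',o['qpos'][5].round(3),'tipz',(p[2]-.019).round(4),'F',o['force'].round(1))
    return o,p,M
E
python3 - <<'E'
from h import *
o,p,M=nutrel()
print(w2(NUT))
print(delta(p,M,*fing(-.013,.0235,.12)))
a=np.array([0,-15.5,-23])/25
for i in range(1,13):
    al=np.radians(5*i); print(i,(a-R.from_rotvec([al,0,0]).as_matrix()@a).round(3))
E
```

```text
t 7.65 nut in tool mm [ 82.4   0.5 -78. ] theta -1.427 q6 -0.255 tipz 0.1204 F [ 0.4 -0.3 -0.5]
[0.5158486  0.05512673]
(array([ 0.02,  1.08, -3.91]), array([-16.2,  -0. ,   0. ]))
1 [ 0.    -0.083  0.051]
2 [ 0.    -0.169  0.094]
3 [ 0.    -0.259  0.129]
4 [ 0.    -0.352  0.157]
5 [ 0.    -0.447  0.176]
6 [ 0.    -0.543  0.187]
7 [ 0.    -0.64   0.189]
8 [ 0.    -0.736  0.183]
9 [ 0.    -0.832  0.169]
10 [ 0.    -0.926  0.146]
11 [ 0.    -1.018  0.116]
12 [ 0.    -1.107  0.077]
```

arm_command:
  deltas:
    - {"translation": [0,0.1,-0.4],"turn": [-1.35,0,0]}
    - {"translation": [0,0.2,-0.8],"turn": [-2.7,0,0]}
    - {"translation": [0,0.3,-1.2],"turn": [-4.05,0,0]}
    - {"translation": [0,0.4,-1.6],"turn": [-5.4,0,0]}
    - {"translation": [0,0.5,-2],"turn": [-6.75,0,0]}
    - {"translation": [0,0.6,-2.4],"turn": [-8.1,0,0]}
    - {"translation": [0,0.7,-2.8],"turn": [-9.45,0,0]}
    - {"translation": [0,0.8,-3.2],"turn": [-10.8,0,0]}
    - {"translation": [0,0.95,-3.6],"turn": [-12.15,0,0]}
    - {"translation": [0.01,1.08,-3.91],"turn": [-13.5,0,0]}
    - {"translation": [0.02,1.08,-3.91],"turn": [-14.85,0,0]}
    - {"translation": [0.02,1.08,-3.91],"turn": [-16.2,0,0]}

```text
time_s: 8.65
ee_pos: [0.5392, 0.0786, 0.1388]
eef_rot: [-3.117, 1.571, -3.124]
force: [0.3, -0.0, 0.3]
grip_width: 0.0004
```

arm_command:
  deltas:
    - {"translation": [0,0,0],"turn": [0,0,0]}
    - {"translation": [0,0,0],"turn": [0,0,0]}

```text
time_s: 8.82
ee_pos: [0.5392, 0.0781, 0.1389]
eef_rot: [-2.992, 1.571, -3.01]
force: [1.0, 0.6, 0.0]
grip_width: 0.0005
```

```bash
python3 - <<'E'
from h import *
o,p,M=nutrel()
print(delta(p,M,*fing(-.013,.0235,.12)),delta(p,M,*fing(-.013,.0235,.054)))
E
```

```text
t 8.8167 nut in tool mm [ 81.9 -23.4 -23. ] theta -0.018 q6 -1.477 tipz 0.1199 F [1.  0.6 0. ]
(array([-0.  ,  0.01, -0.  ]), array([-0.05, -0.  ,  0.  ])) (array([ 2.64,  0.01, -0.  ]), array([-0.05, -0.  ,  0.  ]))
```

Descend, then close in on the wing.

arm_command:
  deltas:
    - {"translation": [0.8,0,0],"turn": [0,0,0]}
    - {"translation": [1.6,0,0],"turn": [0,0,0]}
    - {"translation": [2.3,0,0],"turn": [0,0,0]}
    - {"translation": [2.64,0,0],"turn": [0,0,0]}
    - {"translation": [2.64,0,0],"turn": [0,0,0]}
    - {"translation": [2.64,-0.08,0],"turn": [0,0,0]}
    - {"translation": [2.64,-0.16,0],"turn": [0,0,0]}
    - {"translation": [2.64,-0.24,0],"turn": [0,0,0]}
    - {"translation": [2.64,-0.32,0],"turn": [0,0,0]}
    - {"translation": [2.64,-0.32,0],"turn": [0,0,0]}

```text
time_s: 9.65
ee_pos: [0.5395, 0.0697, 0.0736]
eef_rot: [0.187, 1.57, 0.172]
force: [0.3, -0.6, -0.8]
grip_width: 0.0007
```

arm_command:
  deltas:
    - {"translation": [0,-0.083,0.051],"turn": [1,0,0]}
    - {"translation": [0,-0.169,0.094],"turn": [2,0,0]}
    - {"translation": [0,-0.259,0.129],"turn": [3,0,0]}
    - {"translation": [0,-0.352,0.157],"turn": [4,0,0]}
    - {"translation": [0,-0.447,0.176],"turn": [5,0,0]}
    - {"translation": [0,-0.543,0.187],"turn": [6,0,0]}

```text
time_s: 10.15
ee_pos: [0.5438, 0.0564, 0.0733]
eef_rot: [1.042, 1.57, 0.5]
force: [-0.4, 1.8, 0.3]
grip_width: 0.0004
```

```bash
python3 - <<'E'
from h import *
from station import optics
o,p,M=nutrel()
for c in ['wrist','scene']:
    im=optics.camera(c); ov=cv2.cvtColor(im,cv2.COLOR_RGB2BGR)
    if c=='scene': ov=cv2.resize(ov[140:260,200:340],None,fx=4.5,fy=4.5,interpolation=cv2.INTER_CUBIC)
    cv2.imwrite(f'pics/{c}5.png',ov)
E
```

```text
t 10.15 nut in tool mm [ 16.3 -15.5 -23.3] theta -0.542 q6 -0.993 tipz 0.0543 F [-0.4  1.8  0.3]
```

View pics/scene5.png

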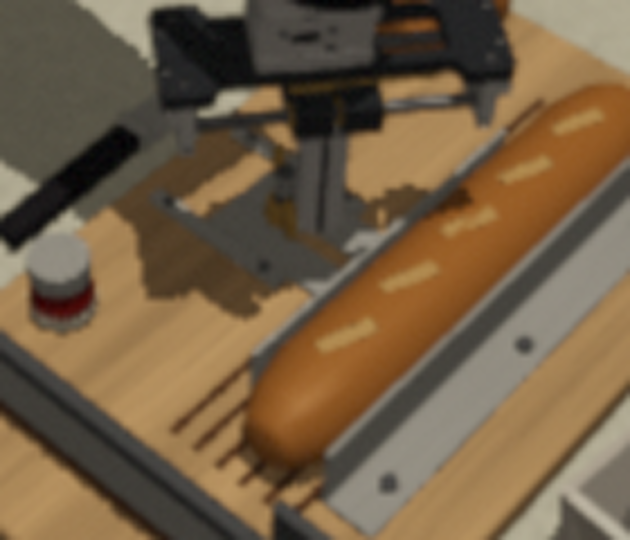

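View pics/wrist5.png

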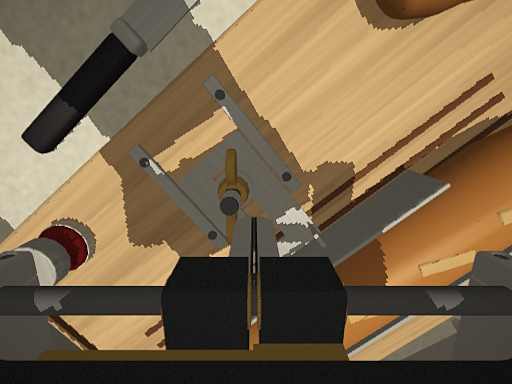

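arm_command:
  deltas:
    - {"translation": [0,-0.083,0.051],"turn": [1,0,0]}
    - {"translation": [0,-0.169,0.094],"turn": [2,0,0]}
    - {"translation": [0,-0.259,0.129],"turn": [3,0,0]}
    - {"translation": [0,-0.352,0.157],"turn": [4,0,0]}
    - {"translation": [0,-0.447,0.176],"turn": [5,0,0]}
    - {"translation": [0,-0.543,0.187],"turn": [6,0,0]}
    - {"translation": [0,-0.64,0.189],"turn": [7,0,0]}
    - {"translation": [0,-0.736,0.183],"turn": [8,0,0]}
    - {"translation": [0,-0.832,0.169],"turn": [9,0,0]}
    - {"translation": [0,-0.926,0.146],"turn": [10,0,0]}
    - {"translation": [0,-1.018,0.116],"turn": [11,0,0]}
    - {"translation": [0,-1.107,0.077],"turn": [12,0,0]}

```text
time_s: 11.25
ee_pos: [0.5313, 0.0316, 0.0731]
eef_rot: [1.639, 1.57, 0.054]
force: [0.9, 0.9, -1.0]
grip_width: 0.0005
```

```bash
python3 - <<'E'
from h import *
nutrel()
E
```

```text
t 11.25 nut in tool mm [ 16.1 -15.8 -23.3] theta -1.586 q6 0.005 tipz 0.0541 F [ 0.9  0.9 -1. ]
```

arm_command:
  deltas:
    - {"translation": [0,-0.083,0.051],"turn": [1,0,0]}
    - {"translation": [0,-0.169,0.094],"turn": [2,0,0]}
    - {"translation": [0,-0.259,0.129],"turn": [3,0,0]}
    - {"translation": [0,-0.352,0.157],"turn": [4,0,0]}
    - {"translation": [0,-0.447,0.176],"turn": [5,0,0]}
    - {"translation": [0,-0.543,0.187],"turn": [6,0,0]}
    - {"translation": [0,-0.64,0.189],"turn": [7,0,0]}
    - {"translation": [0,-0.736,0.183],"turn": [8,0,0]}
    - {"translation": [0,-0.832,0.169],"turn": [9,0,0]}
    - {"translation": [0,-0.926,0.146],"turn": [10,0,0]}
    - {"translation": [0,-1.018,0.116],"turn": [11,0,0]}
    - {"translation": [0,-1.107,0.077],"turn": [12,0,0]}

```text
time_s: 12.25
ee_pos: [0.5035, 0.03, 0.0732]
eef_rot: [2.193, 1.57, -0.439]
force: [0.5, -0.4, -0.1]
grip_width: 0.0003
```

```bash
python3 - <<'E'
from h import *
from station import optics
nutrel()
im=optics.camera('wrist'); cv2.imwrite('pics/w6.png',cv2.cvtColor(im,cv2.COLOR_RGB2BGR))
E
```

```text
t 12.25 nut in tool mm [ 16.2 -15.9 -23. ] theta -2.633 q6 1.049 tipz 0.0542 F [ 0.5 -0.4 -0.1]
```

View pics/w6.png

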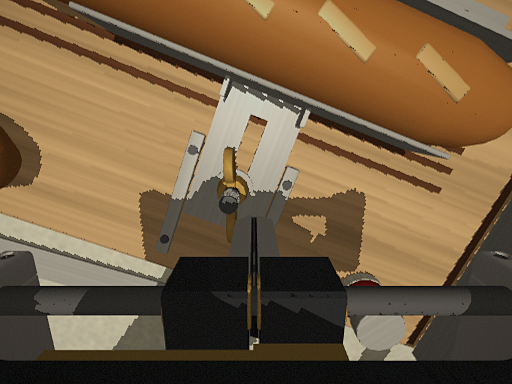

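arm_command:
  deltas:
    - {"translation": [0,-0.083,0.051],"turn": [1,0,0]}
    - {"translation": [0,-0.169,0.094],"turn": [2,0,0]}
    - {"translation": [0,-0.259,0.129],"turn": [3,0,0]}
    - {"translation": [0,-0.352,0.157],"turn": [4,0,0]}
    - {"translation": [0,-0.447,0.176],"turn": [5,0,0]}
    - {"translation": [0,-0.543,0.187],"turn": [6,0,0]}
    - {"translation": [0,-0.64,0.189],"turn": [7,0,0]}
    - {"translation": [0,-0.736,0.183],"turn": [8,0,0]}
    - {"translation": [0,-0.832,0.169],"turn": [9,0,0]}
    - {"translation": [0,-0.926,0.146],"turn": [10,0,0]}

```text
time_s: 13.13
ee_pos: [0.4887, 0.0485, 0.073]
eef_rot: [0.928, 1.57, -2.576]
force: [-1.4, -0.4, -0.0]
grip_width: 0.0008
```

```bash
python3 - <<'E'
from h import *
nutrel()
E
```

```text
t 13.1333 nut in tool mm [ 15.9 -15.8 -23. ] theta -3.504 q6 1.958 tipz 0.054 F [-1.4 -0.4 -0. ]
```

arm_command:
  deltas:
    - {"translation": [0,0.15,0],"turn": [0,0,0]}
    - {"translation": [0,0.3,0],"turn": [0,0,0]}
    - {"translation": [-0.8,0.32,0],"turn": [0,0,0]}
    - {"translation": [-1.6,0.32,0],"turn": [0,0,0]}
    - {"translation": [-2.4,0.32,0],"turn": [0,0,0]}
    - {"translation": [-2.64,0.32,0],"turn": [-1.4,0,0]}
    - {"translation": [-2.64,0.32,0],"turn": [-2.8,0,0]}
    - {"translation": [-2.64,0.32,0],"turn": [-4.2,0,0]}
    - {"translation": [-2.64,0.32,0],"turn": [-5.6,0,0]}
    - {"translation": [-2.64,0.32,0],"turn": [-7,0,0]}
    - {"translation": [-2.64,0.32,0],"turn": [-8.4,0,0]}
    - {"translation": [-2.64,0.32,0],"turn": [-9.8,0,0]}

```text
time_s: 14.13
ee_pos: [0.4861, 0.0405, 0.1391]
eef_rot: [2.417, 1.571, -0.221]
force: [0.3, -0.1, -0.0]
grip_width: 0.0006
```

```bash
python3 - <<'E'
from h import *
from station import optics,models
o,p,M=nutrel()
k=cal('wrist');im=optics.camera('wrist'); cv2.imwrite('pics/w7.png',cv2.cvtColor(im,cv2.COLOR_RGB2BGR))
d=models.cut_out('wingnut','wrist')[0]; m=d['pixels']; ys,xs=np.nonzero(m); P=np.array([back('',(u,v),.06,k)[:2] for u,v in zip(xs,ys)]); w,v=np.linalg.eigh(np.cov(P.T)); print(d['score'],b2(P.mean(0)),np.arctan2(v[1,1],v[0,1]), w**.5)
print(delta(p,M,*fing(-.33,.0235,.12)))
E
```

```text
t 14.1333 nut in tool mm [ 82.1   1.6 -33.1] theta -2.638 q6 1.075 tipz 0.1201 F [ 0.3 -0.1 -0. ]
0.69 [-0.05992562 -0.00024286] 2.812622332553456 [0.00431084 0.01719965]
(array([ 0.  ,  0.11, -2.64]), array([-26.45,   0.  ,  -0.  ]))
```

View pics/w7.png

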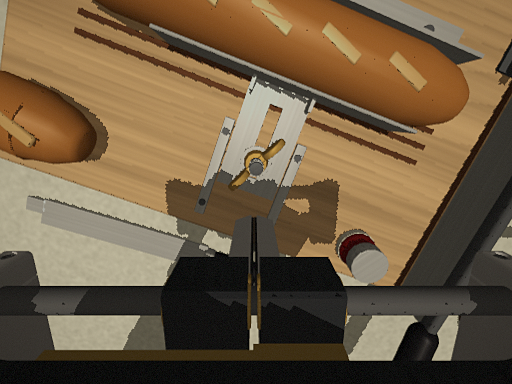

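arm_command:
  deltas:
    - {"translation": [0,0,-0.2],"turn": [-1.4,0,0]}
    - {"translation": [0,0,-0.4],"turn": [-2.8,0,0]}
    - {"translation": [0,0,-0.6],"turn": [-4.2,0,0]}
    - {"translation": [0,0,-0.8],"turn": [-5.6,0,0]}
    - {"translation": [0,0,-1.0],"turn": [-7,0,0]}
    - {"translation": [0,0,-1.2],"turn": [-8.4,0,0]}
    - {"translation": [0,0,-1.4],"turn": [-9.8,0,0]}
    - {"translation": [0,0,-1.6],"turn": [-11.2,0,0]}
    - {"translation": [0,0,-1.8],"turn": [-12.6,0,0]}
    - {"translation": [0,0,-2],"turn": [-14,0,0]}
    - {"translation": [0,0,-2.2],"turn": [-15.4,0,0]}
    - {"translation": [0,0,-2.4],"turn": [-16.8,0,0]}

```text
time_s: 15.23
ee_pos: [0.5392, 0.0692, 0.139]
eef_rot: [-0.709, 1.571, -1.888]
force: [-0.6, -0.7, -0.1]
grip_width: 0.0003
```

```bash
python3 - <<'E'
from h import *
o,p,M=nutrel()
print(delta(p,M,*fing(-.3,.0245,.12)))
E
```

```text
t 15.2333 nut in tool mm [ 82.  -26.9   4.1] theta -1.179 q6 -0.331 tipz 0.12 F [-0.6 -0.7 -0.1]
(array([-0.  ,  0.26, -0.01]), array([-10.08,   0.  ,   0.  ]))
```

arm_command:
  deltas:
    - {"translation": [0,0.05,0],"turn": [-1.4,0,0]}
    - {"translation": [0,0.1,0],"turn": [-2.8,0,0]}
    - {"translation": [0,0.15,0],"turn": [-4.2,0,0]}
    - {"translation": [0,0.2,0],"turn": [-5.6,0,0]}
    - {"translation": [0,0.26,0],"turn": [-7,0,0]}
    - {"translation": [0,0.26,0],"turn": [-8.4,0,0]}
    - {"translation": [0,0.26,0],"turn": [-9.6,0,0]}
    - {"translation": [0,0.26,0],"turn": [-10.1,0,0]}
    - {"translation": [0,0.26,0],"turn": [-10.1,0,0]}
    - {"translation": [0,0.26,0],"turn": [-10.1,0,0]}

```text
time_s: 16.07
ee_pos: [0.545, 0.0716, 0.1389]
eef_rot: [-2.322, 1.571, -2.627]
force: [0.7, 0.0, -0.1]
grip_width: 0.0005
```

```bash
python3 - <<'E'
from h import *
from station import optics,models
o,p,M=nutrel()
k=cal('wrist');im=optics.camera('wrist'); cv2.imwrite('pics/w8.png',cv2.cvtColor(im,cv2.COLOR_RGB2BGR))
print(delta(p,M,*fing(-.3,.0245,.053)))
E
```

```text
t 16.0667 nut in tool mm [ 81.9 -24.4 -22.9] theta -0.305 q6 -1.202 tipz 0.1199 F [ 0.7  0.  -0.1]
(array([2.68, 0.01, 0.  ]), array([-0.06, -0.  ,  0.  ]))
```

View pics/w8.png

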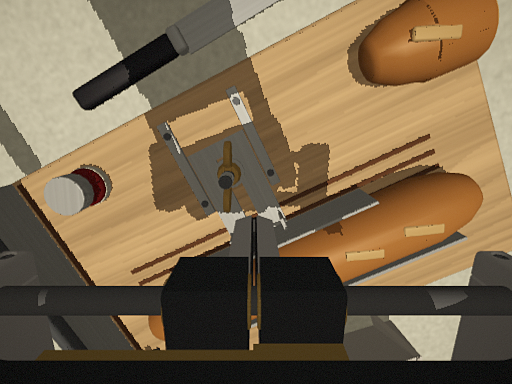

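arm_command:
  deltas:
    - {"translation": [0.8,0,0],"turn": [0,0,0]}
    - {"translation": [1.6,0,0],"turn": [0,0,0]}
    - {"translation": [2.3,0,0],"turn": [0,0,0]}
    - {"translation": [2.68,0,0],"turn": [0,0,0]}
    - {"translation": [2.68,0,0],"turn": [0,0,0]}
    - {"translation": [2.68,-0.09,0],"turn": [0,0,0]}
    - {"translation": [2.68,-0.18,0],"turn": [0,0,0]}
    - {"translation": [2.68,-0.27,0],"turn": [0,0,0]}
    - {"translation": [2.68,-0.36,0],"turn": [0,0,0]}
    - {"translation": [2.68,-0.36,0],"turn": [0,0,0]}

```text
time_s: 16.95
ee_pos: [0.5425, 0.0628, 0.0726]
eef_rot: [0.365, 1.57, 0.062]
force: [0.7, -0.6, 0.0]
grip_width: 0.0008
```

arm_command:
  deltas:
    - {"translation": [0,-0.083,0.051],"turn": [1,0,0]}
    - {"translation": [0,-0.169,0.094],"turn": [2,0,0]}
    - {"translation": [0,-0.259,0.129],"turn": [3,0,0]}
    - {"translation": [0,-0.352,0.157],"turn": [4,0,0]}
    - {"translation": [0,-0.447,0.176],"turn": [5,0,0]}
    - {"translation": [0,-0.543,0.187],"turn": [6,0,0]}
    - {"translation": [0,-0.64,0.189],"turn": [7,0,0]}
    - {"translation": [0,-0.736,0.183],"turn": [8,0,0]}
    - {"translation": [0,-0.832,0.169],"turn": [9,0,0]}
    - {"translation": [0,-0.926,0.146],"turn": [10,0,0]}
    - {"translation": [0,-1.018,0.116],"turn": [11,0,0]}
    - {"translation": [0,-1.107,0.077],"turn": [12,0,0]}

```text
time_s: 17.95
ee_pos: [0.5362, 0.0362, 0.0723]
eef_rot: [1.626, 1.57, 0.273]
force: [0.9, 0.0, -0.6]
grip_width: 0.0003
```

```bash
python3 - <<'E'
from h import *
from station import optics
nutrel()
im=optics.camera('wrist'); cv2.imwrite('pics/w9.png',cv2.cvtColor(im,cv2.COLOR_RGB2BGR))
a=np.array([0,-15.5,-23])/25
for g in [2,4,5,10,15,20]:
    al=np.radians(g); print(g,(a-R.from_rotvec([al,0,0]).as_matrix()@a).round(3))
E
```

```text
t 17.95 nut in tool mm [ 15.3 -15.8 -22.8] theta -1.354 q6 -0.218 tipz 0.0533 F [ 0.9  0.  -0.6]
2 [ 0.    -0.032  0.021]
4 [ 0.    -0.066  0.041]
5 [ 0.    -0.083  0.051]
10 [ 0.    -0.169  0.094]
15 [ 0.    -0.259  0.129]
20 [ 0.    -0.352  0.157]
```

View pics/w9.png

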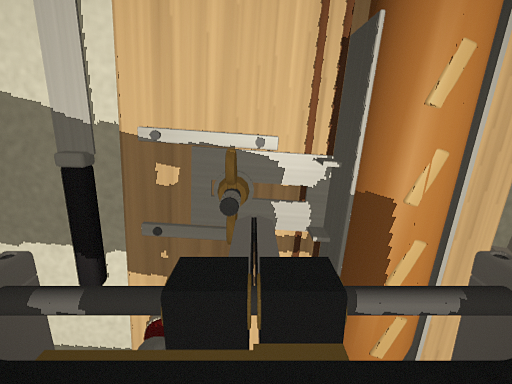

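arm_command:
  deltas:
    - {"translation": [0,-0.083,0.051],"turn": [1,0,0]}
    - {"translation": [0,-0.169,0.094],"turn": [2,0,0]}
    - {"translation": [0,-0.259,0.129],"turn": [3,0,0]}
    - {"translation": [0,-0.352,0.157],"turn": [4,0,0]}
    - {"translation": [0,-0.352,0.157],"turn": [4,0,0]}

```text
time_s: 18.42
ee_pos: [0.5283, 0.0304, 0.0723]
eef_rot: [1.78, 1.57, 0.079]
force: [0.1, 0.3, -0.0]
grip_width: 0.0005
```

arm_command:
  deltas:
    - {"translation": [0,-0.032,0.021],"turn": [0.4,0,0]}
    - {"translation": [0,-0.066,0.041],"turn": [0.8,0,0]}
    - {"translation": [0,-0.066,0.041],"turn": [0.8,0,0]}

```text
time_s: 18.67
ee_pos: [0.5267, 0.0297, 0.0722]
eef_rot: [1.718, 1.57, -0.047]
force: [2.4, 0.5, 0.8]
grip_width: 0.0007
```

arm_command:
  deltas:
    - {"translation": [0,-0.032,0.021],"turn": [0.4,0,0]}
    - {"translation": [0,-0.066,0.041],"turn": [0.8,0,0]}
    - {"translation": [0,-0.066,0.041],"turn": [0.8,0,0]}

```text
time_s: 18.92
ee_pos: [0.5249, 0.029, 0.0722]
eef_rot: [1.82, 1.57, -0.016]
force: [1.2, 1.0, 1.2]
grip_width: 0.0006
```

arm_command:
  deltas:
    - {"translation": [0,-0.032,0.021],"turn": [0.4,0,0]}
    - {"translation": [0,-0.066,0.041],"turn": [0.8,0,0]}
    - {"translation": [0,-0.066,0.041],"turn": [0.8,0,0]}

```text
time_s: 19.17
ee_pos: [0.5229, 0.0284, 0.0721]
eef_rot: [1.819, 1.57, -0.087]
force: [1.0, 0.1, 1.1]
grip_width: 0.0005
```

arm_command:
  deltas:
    - {"translation": [0,-0.032,0.021],"turn": [0.4,0,0]}
    - {"translation": [0,-0.066,0.041],"turn": [0.8,0,0]}
    - {"translation": [0,-0.066,0.041],"turn": [0.8,0,0]}

```text
time_s: 19.42
ee_pos: [0.521, 0.028, 0.0721]
eef_rot: [1.839, 1.57, -0.136]
force: [1.0, -0.0, 0.5]
grip_width: 0.0005
```

arm_command:
  deltas:
    - {"translation": [0,-0.041,0.026],"turn": [0.5,0,0]}
    - {"translation": [0,-0.083,0.051],"turn": [1,0,0]}
    - {"translation": [0,-0.083,0.051],"turn": [1,0,0]}

```text
time_s: 19.67
ee_pos: [0.5185, 0.0277, 0.072]
eef_rot: [1.933, 1.571, -0.13]
force: [1.1, 0.4, 0.3]
grip_width: 0.0006
```

arm_command:
  deltas:
    - {"translation": [0,-0.041,0.026],"turn": [0.5,0,0]}
    - {"translation": [0,-0.083,0.051],"turn": [1,0,0]}
    - {"translation": [0,-0.083,0.051],"turn": [1,0,0]}

```text
time_s: 19.92
ee_pos: [0.5166, 0.0274, 0.0721]
eef_rot: [1.975, 1.569, -0.176]
force: [4.1, -0.3, -0.9]
grip_width: 0.0005
```

arm_command:
  deltas:
    - {"translation": [0,-0.016,0.01],"turn": [0.2,0,0]}
    - {"translation": [0,-0.016,0.01],"turn": [0.2,0,0]}

```text
time_s: 20.08
ee_pos: [0.5163, 0.0273, 0.0722]
eef_rot: [1.94, 1.569, -0.226]
force: [6.2, -2.1, -2.0]
grip_width: 0.0006
```

```bash
python3 - <<'E'
from h import *
o,p,M=nutrel(); print(o['moment'],o['force'])
E
```

```text
t 20.0833 nut in tool mm [ 15.2 -16.  -22.8] theta -2.166 q6 0.578 tipz 0.0532 F [ 6.2 -2.1 -2. ]
[-0.43409097 -1.05978008 -0.06184801] [ 6.21897962 -2.08060653 -2.01576893]
```

arm_command:
  deltas:
    - {"translation": [0,-0.016,0.01],"turn": [0.2,0,0]}
    - {"translation": [0,-0.016,0.01],"turn": [0.2,0,0]}

```text
time_s: 20.25
ee_pos: [0.5161, 0.0272, 0.0722]
eef_rot: [1.93, 1.568, -0.254]
force: [6.9, -3.0, -2.3]
grip_width: 0.0007
```

```bash
python3 - <<'E'
from h import *
from station import optics
nutrel()
im=optics.camera('wrist'); cv2.imwrite('pics/w10.png',cv2.cvtColor(im,cv2.COLOR_RGB2BGR))
im=optics.camera('scene'); cv2.imwrite('pics/s10.png',cv2.resize(cv2.cvtColor(im,cv2.COLOR_RGB2BGR)[140:260,180:320],None,fx=5,fy=5,interpolation=cv2.INTER_CUBIC))
E
```

```text
t 20.25 nut in tool mm [ 15.2 -16.3 -22.7] theta -2.184 q6 0.595 tipz 0.0532 F [ 6.9 -3.  -2.3]
```

View pics/w10.png

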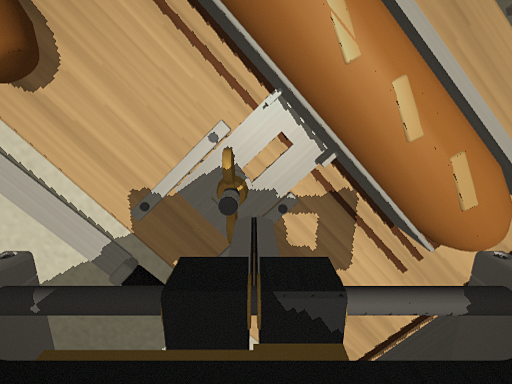

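View pics/s10.png

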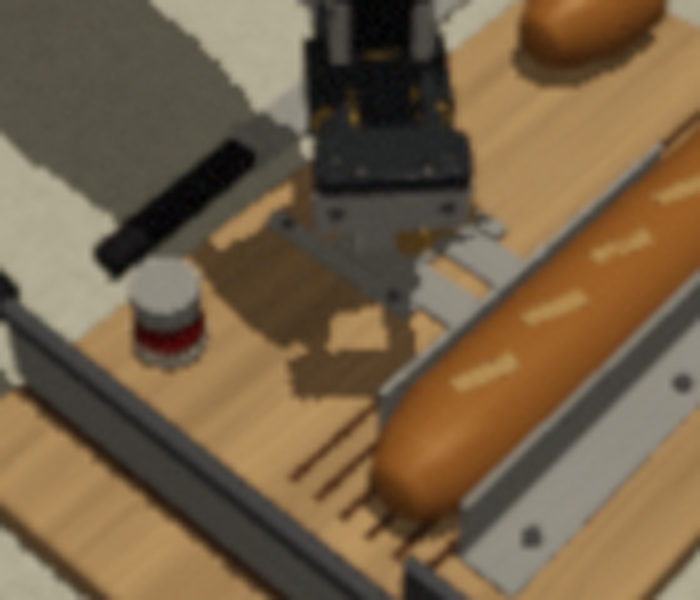

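arm_command:
  deltas:
    - {"translation": [0,-0.03,0.01],"turn": [0,0,0]}
    - {"translation": [0,-0.03,0.01],"turn": [0,0,0]}
    - {"translation": [0,-0.03,0.01],"turn": [0,0,0]}

```text
time_s: 20.6
ee_pos: [0.5158, 0.0273, 0.0723]
eef_rot: [1.999, 1.567, -0.183]
force: [11.0, -3.5, -5.0]
grip_width: 0.0007
```

```bash
python3 - <<'E'
from h import *
nutrel()
E
```

```text
t 20.6 nut in tool mm [ 15.3 -16.  -22.7] theta -2.183 q6 0.595 tipz 0.0533 F [11.  -3.5 -5. ]
```

arm_command:
  deltas:
    - {"translation": [0,0.1,0],"turn": [0,0,0]}
    - {"translation": [0,0.25,0],"turn": [0,0,0]}
    - {"translation": [0,0.4,0],"turn": [0,0,0]}
    - {"translation": [-0.8,0.4,0],"turn": [0,0,0]}
    - {"translation": [-1.8,0.4,0],"turn": [0,0,0]}
    - {"translation": [-2.8,0.4,0],"turn": [0,0,0]}
    - {"translation": [-3,0.4,0],"turn": [0,0,0]}
    - {"translation": [-3,0.4,0],"turn": [0,0,0]}
    - {"translation": [-3,0.4,0],"turn": [0,0,0]}

```text
time_s: 21.35
ee_pos: [0.5222, 0.0219, 0.1462]
eef_rot: [-0.996, 1.57, 3.101]
force: [-1.7, 0.2, -0.2]
grip_width: 0.0002
```

```bash
python3 - <<'E'
from h import *
o,p,M=nutrel()
print(delta(p,M,*goal((-.063,-.085),.14,.144)))
E
```

```text
t 21.35 nut in tool mm [ 89.2 -24.3 -23.5] theta -2.186 q6 0.587 tipz 0.1272 F [-1.7  0.2 -0.2]
(array([-0.51,  1.31,  1.5 ]), array([-8.7 ,  0.  ,  0.01]))
```

arm_command:
  deltas:
    - {"translation": [-0.1,0.2,0.3],"turn": [-1.3,0,0]}
    - {"translation": [-0.2,0.4,0.6],"turn": [-2.6,0,0]}
    - {"translation": [-0.3,0.6,0.9],"turn": [-3.9,0,0]}
    - {"translation": [-0.4,0.9,1.2],"turn": [-5.2,0,0]}
    - {"translation": [-0.5,1.31,1.5],"turn": [-6.5,0,0]}
    - {"translation": [-0.5,1.31,1.5],"turn": [-7.8,0,0]}
    - {"translation": [-0.5,1.31,1.5],"turn": [-8.7,0,0]}
    - {"translation": [-0.5,1.31,1.5],"turn": [-8.7,0,0]}
    - {"translation": [-0.5,1.31,1.5],"turn": [-8.7,0,0]}
    - {"translation": [-0.5,1.31,1.5],"turn": [-8.7,0,0]}

```text
time_s: 22.18
ee_pos: [0.5273, -0.0274, 0.1586]
eef_rot: [-1.836, 1.569, 3.017]
force: [-0.7, -0.0, -0.2]
grip_width: 0.0004
```

```bash
python3 - <<'E'
from h import *
from station import optics,models
o,p,M=nutrel()
k=cal('wrist');im=optics.camera('wrist'); ov=cv2.cvtColor(im,cv2.COLOR_RGB2BGR)
d=models.cut_out('wingnut','wrist')[0]; m=d['pixels']; ys,xs=np.nonzero(m); P=np.array([back('',(u,v),.06,k)[:2] for u,v in zip(xs,ys)]); w,v=np.linalg.eigh(np.cov(P.T)); print(d['score'],b2(P.mean(0)),np.arctan2(v[1,1],v[0,1]), w**.5)
cv2.imwrite('pics/w11.png',ov)
im=optics.camera('scene'); cv2.imwrite('pics/s11.png',cv2.resize(cv2.cvtColor(im,cv2.COLOR_RGB2BGR)[110:300,170:390],None,fx=3.5,fy=3.1,interpolation=cv2.INTER_CUBIC))
E
```

```text
t 22.1833 nut in tool mm [101.6   0.4 -83.3] theta -1.43 q6 -0.262 tipz 0.1396 F [-0.7 -0.  -0.2]
0.86 [-0.06121391 -0.00210377] 1.0035143788216145 [0.00443863 0.01757074]
```

View pics/w11.png

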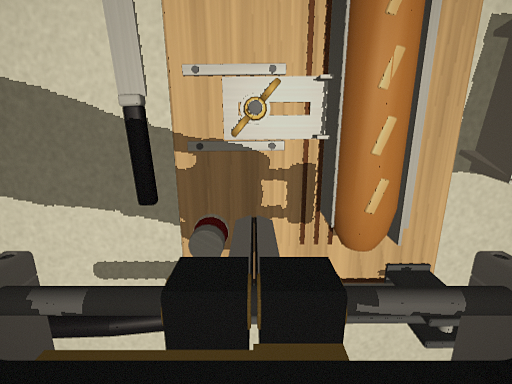

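View pics/s11.png

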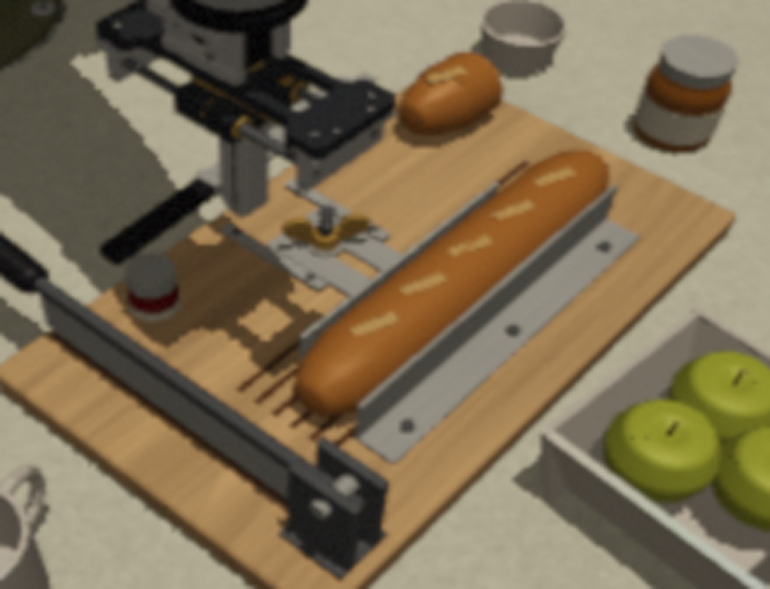

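arm_command:
  deltas:
    - {"translation": [-1,0,0],"turn": [0,0,0]}
    - {"translation": [-2.5,0,0],"turn": [0,0,0]}
    - {"translation": [-3.5,-0.5,-1],"turn": [0,0,0]}
    - {"translation": [-3.5,-1.5,-2.5],"turn": [0,0,0]}
    - {"translation": [-3.5,-2.5,-4],"turn": [0,0,0]}
    - {"translation": [-3.5,-3.5,-5.5],"turn": [0,0,0]}
    - {"translation": [-3.5,-4.5,-7],"turn": [0,0,0]}
    - {"translation": [-3.5,-5.5,-8.5],"turn": [0,0,0]}
    - {"translation": [-3.5,-6.5,-10],"turn": [0,0,0]}
    - {"translation": [-3.5,-7,-11.5],"turn": [0,0,0]}
    - {"translation": [-3.5,-7.5,-13],"turn": [0,0,0]}
    - {"translation": [-3.5,-8,-14],"turn": [0,0,0]}

```text
time_s: 23.33
ee_pos: [0.2792, 0.2903, 0.2473]
eef_rot: [2.107, 1.57, 0.678]
force: [1.8, 0.5, -0.0]
grip_width: 0.0006
```

arm_command:
  deltas:
    - {"translation": [0,0,0],"turn": [0,0,0]}
    - {"translation": [0,0,0],"turn": [0,0,0]}
    - {"translation": [0,0,0],"turn": [0,0,0]}
    - {"translation": [0,0,0],"turn": [0,0,0]}

```text
time_s: 23.67
ee_pos: [0.2813, 0.288, 0.2469]
eef_rot: [0.594, 1.571, -0.835]
force: [0.4, -0.3, -0.5]
grip_width: 0.0002
```

```bash
python3 - <<'E'
from h import *
from station import optics,models
o,p,M=now(); print(o['time_s'],p,o['force'])
im=optics.camera('top'); ov=cv2.cvtColor(im,cv2.COLOR_RGB2BGR)
cv2.imwrite('pics/top12.png',cv2.resize(ov[90:270,130:330],None,fx=4,fy=3.3,interpolation=cv2.INTER_CUBIC))
for t,z in [("guide_face",.052),("loaf_mid",.055),("nut_axis",.057),("heel",.03),("jam_pot",.03)]:
    print(t,[(round(d['score'],2),b2(back('top',d['at'],z)).round(4)) for d in models.mark_of(t,'top')[:2]])
d=models.cut_out('loaf_mid','top')[0]; ys,xs=np.nonzero(d['pixels']); P=np.array([b2(back('top',(u,v),.055)) for u,v in zip(xs,ys)]); w,v=np.linalg.eigh(np.cov(P.T)); print(P.mean(0),'tilt',np.arctan(v[0,1]/v[1,1]))
E
```

```text
23.6667 [0.28132195 0.28798938 0.24693344] [ 0.35769133 -0.26951692 -0.50643249]
guide_face [(0.89, array([0.0161, 0.0042]))]
loaf_mid [(0.75, array([0.0403, 0.0249])), (0.69, array([0.0294, 0.3279]))]
nut_axis [(0.54, array([-0.0621,  0.0016]))]
heel []
jam_pot [(0.64, array([-0.0983, -0.1254]))]
[0.04697131 0.02931808] tilt -0.007842456377064162
```

View pics/top12.png

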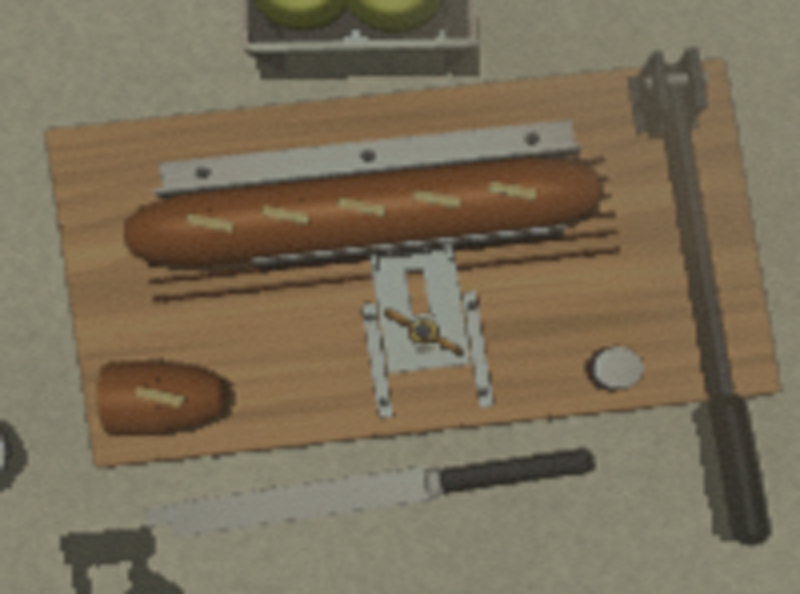

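```bash
python3 - <<'E'
from station import ctrl
print(ctrl.hand_in())
E
```

```text
the job is handed in; nothing more can be done
None
```

The loaf guide is home, the wing nut is tight against its stop, and the job is handed in at about 24 s of the 58 s. No verdict was reported.

- **Guide:** I pushed it with the closed fingertips about 27 mm along the board until it stopped against the loaf. The force rose to about 9 N over the last sub-millimetre steps. The near face ended about 8–9 mm to +x of the board's origin; 8 mm is snug.
- **Wing nut:** I turned it clockwise with two fingertip strokes on its wings, about 5.3 rad in total. It then stopped hard, and I pressed to a peak of about 12.5 N before backing off. It was never gripped.
- **Last checks:** The top picture shows the loaf straight between guide and fence, tilted less than 0.01 rad by measurement. The wing angle held after the fingers let go. The bystanders in the pictures look unmoved, and the arm is clear of everything.
- **Checks that disagreed or failed:** The network's mark for the guide face in the last top picture read 16 mm. The contact position and the visible wall edge both said 7–9 mm, so I trusted those. The network did not report the heel at the end, but it shows in its place in the picture.

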